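# Find the pitch leaf that fits the lift screw

### The job

Find out which of the three comb leaves in the rack has the pitch of the lead screw in the front place of the cradle (the place with the guide rods), by trying them on its thread between the rods. Leave the one that fits standing there on its own, its teeth fully home in the thread, with the other two standing in the rack. Press only lightly on the screws, and do not disturb the other things on the bench.

Things in the scene. Friction and masses are not known exactly. Their poses are not given: they have to be found in the camera images.
- cradle: fixed cradle, base 235 x 200 mm, holding three parallel lead screws along its y. Origin on the bench below the middle of the front screw (nearest the robot); x points away from the robot, z up; the two stock screws lie at x = 70 and 140 mm. Posts at y = -85 and 85 mm, 87 mm high, carry the guide rods over the front screw
- rods (a point): middle of the gap between the guide rods, at the level of their tops, 85 mm above the bench. Steel rods, 170 mm long along the screw, two on either side, 6 mm thick at 68 mm and 8 mm thick at 81 mm above the bench; gap 10.5 mm, in which a leaf stands upright, its length along the screw. Axes as the cradle's
- front_axis (a point): middle of the front screw's axis, 42 mm above the bench. Crests 20 mm above it. A leaf riding on the crests has its centre 53 mm above this point; fully home 48.5 mm, plate edge on the crests. Only the right pitch goes home, where its teeth face the grooves: about 2.5 mm of travel in each pitch lets the tips in, then about 1 mm of play. A wrong leaf stays within about 1 mm of riding
- rack: fixed rack, 256 x 44 mm, 30 mm high. Origin on the bench under its middle. Three upright slots in a row along its y, centred at y = -79, 0 and 79 mm, 11 mm wide (x) and 69 mm long (y) with rounded lips at 30 mm; their floor, where the leaves' teeth stand, is 8 mm above the bench
- leaf_1_mid (a point): aluminium comb leaf, one of three differing only in tooth spacing: upright plate 8 mm thick (x), 62 mm long (y), 66 mm high: teeth 0-4.5 mm (tips bevelled to 5 mm thick), plate to 30, grip tab (30 mm long) 30-66 mm above the tooth tips; 50-85 g. This point: its centre, 33 mm above the tips, z up. Starts in any slot of the rack. The number is only a label
- leaf_2_mid (a point): aluminium comb leaf, one of three differing only in tooth spacing: upright plate 8 mm thick (x), 62 mm long (y), 66 mm high: teeth 0-4.5 mm (tips bevelled to 5 mm thick), plate to 30, grip tab (30 mm long) 30-66 mm above the tooth tips; 50-85 g. This point: its centre, 33 mm above the tips, z up. Starts in any slot of the rack. The number is only a label
- leaf_3_mid (a point): aluminium comb leaf, one of three differing only in tooth spacing: upright plate 8 mm thick (x), 62 mm long (y), 66 mm high: teeth 0-4.5 mm (tips bevelled to 5 mm thick), plate to 30, grip tab (30 mm long) 30-66 mm above the tooth tips; 50-85 g. This point: its centre, 33 mm above the tips, z up. Starts in any slot of the rack. The number is only a label
- screw_1: one of three fixed steel lead screws along the cradle's y, 40 mm outside diameter, thread 5 mm deep with flat crests, pitches all different, 8 to 13 mm. They swap places; the one in the front place is to be gauged. Origin on its axis, about mid-length; where the grooves lie along it is not given. The number is only a label
- screw_2: one of three fixed steel lead screws along the cradle's y, 40 mm outside diameter, thread 5 mm deep with flat crests, pitches all different, 8 to 13 mm. They swap places; the one in the front place is to be gauged. Origin on its axis, about mid-length; where the grooves lie along it is not given. The number is only a label
- screw_3: one of three fixed steel lead screws along the cradle's y, 40 mm outside diameter, thread 5 mm deep with flat crests, pitches all different, 8 to 13 mm. They swap places; the one in the front place is to be gauged. Origin on its axis, about mid-length; where the grooves lie along it is not given. The number is only a label
- bottle: clear plastic bottle, 60 mm across, 150 mm high, origin at its base; leave alone
- mouse: white computer mouse, 105 x 60 x 33 mm, origin at its base; leave alone
- jar: glass jar with steel lid, 56 mm across, 55 mm high, origin at its base; leave alone
- driver: screwdriver lying on the bench, 180 mm long, black handle; leave alone
Things that resemble listed ones, but are neither listed nor needed, are in the scene too. What is shaped like the part that bears leaf_3_mid but orange is not meant.

How it is judged:
By the outcome, as a careful person would: the job done as asked, in the order asked, and still so for the second after the job is handed in, with the robot touching nothing.
It also fails if it takes over 72 s, if anything falls off the work surface, if the arm or the gripper's body presses on something with over 40 N, if the wrist force passes 120 N, or if a joint passes its speed limit or range.

### The arm

A 6-joint arm with a two-finger parallel gripper is mounted at the origin on the work surface. World frame = base frame: x ahead of the robot, y to its left, z up, the work surface at z = 0. Lengths are in m, angles in rad, forces in N, time in s.
With the tool pointing down it reaches from about 0.375 to 0.9 m from the base axis. Payload 3.1 kg.
Tool frame: the origin (TCP) lies between the finger pads; the fingertips stand 22 mm ahead of it and the grasp point (between the pads) lies 3 mm ahead of it; z points along the fingers, y is the direction in which the jaws open and shut (so a half turn about z gives the same grasp; the last joint's range is limited). The gripper opens to 85 mm and grips with 20 to 120 N. Pads are 22 mm wide; open, the fingers measure 114 mm over their backs; the gripper's body (76 mm by 85 mm) begins 54 mm behind the grasp point. The pads swing forward as they close: fully open they stand 13 mm farther back than shut.
Start: joints at [1.091, 0.527, 1.433, -0, 1.181, -0.178], TCP at [0.186, 0.597, 0.253] pointing down, gripper open.
Joint ranges: [-3.08, 3.08], [-0.75, 2.2], [0.22, 2.44], [-1.43, 4.57], [0, 2.65], [-2.85, 2.85]. Speed limits (rad/s): [2.79, 2.79, 3.14, 3.14, 3.14, 3.14].

### API

Orientations are given as a unit quaternion [x, y, z, w].
In Python, from station import status, snapshot, manip gives the robot as it stands.
- The arm moves only by the tool move_arm, never from a script. Its argument "plan" is a list that holds one entry, the list of rows, each a list of 7 numbers: the turn, a rotation vector about the tool's x, y, z scaled (see below), then the shift along the tool's x, y, z scaled (see below), then the closure, from 0 (fully open) to 1 (shut). A call has exactly 8 rows; each row is the pose to reach, as a shift and turn from the pose commanded when the call began, along the tool's axes at that moment; what a row does not reach only later rows make up. The controller multiplies each number of a shift by 100 mm and each number of a turn by pi/4 rad. A row lasts 1/8 s, in which the tool goes at most 62.5 mm and 10.7 degrees, less where a joint would pass 70% of its speed; a pose out of reach is approached as far as the arm can. A call with a number of a shift or a turn outside -1 to 1 is refused whole. A call with a gripper value outside its range is refused whole. The fingers move at their own pace and stop on an object; "force" is the grip in N (left out, the last holds). Time passes only in rows, so rows that repeat a pose let the fingers close, or fill a call up. It gives the time, the measured TCP pose, the force and the opening at its end, in the units of the state.
- status.sense(): the state, without advancing time (a new reading comes with each control period).
- snapshot(name): name is "side" or "top"; returns a dict with "img" (480x640x3 uint8, red, green, blue), "depth" (480x640 float32, m along the optical axis (not along the pixel's ray), 0 where there is no reading), "mtx" (3x3 intrinsics, pixels), "k1" (the pictures are not rectified: a ray, as slopes to the right and down, at radius r is drawn at 1 + k1 r^2 times it, then the intrinsics apply), "T" (4x4, takes a point from camera to world coordinates). Camera axes: x right, y up, looking along -z (the intrinsics and any distortion apply to the point x, -y, -z); pixel columns grow to the right and rows downward; lengths in m; the calibration is good to about 2 mm. A picture is of the moment at which its call begins.
- manip.sign_off(): hands the job in, once; it reports no verdict.
The state is a dict: "t": time; "q": joint angles; "qd": joint speeds; "tau": joint torques, N m; "tcp_pos": TCP position; "tool_rot": TCP orientation; "force": force on the tool from outside, world axes, zero at the start; "ft_torque": the same for the moment, N m; "finger_gap": opening from 0.0 (shut) to 1.0 (fully open).
Only numpy, scipy, OpenCV 4.12 (cv2) and the standard library are available. Lean on these libraries where they do the work, as an engineer would, in place of code of your own. Each camera call takes 0.05 s, during which the arm holds its last target. There are 200 camera calls.

## Working session

There is one attempt and no reset: what is moved stays moved. The work goes in short steps, Python scripts to look and compute and a tool call to move; the robot and the scene stay as the last step left them, time stands still between calls to the robot, and variables do not carry over. Pictures are saved under pics/ and viewed, on a budget of 10 in all, crops included, one or two more only if the job needs it, and the job is handed in when it is done.

Besides the shell and the picture viewer there is one more tool, called after "Emit:" as a command line: name --argument value ..., lists and objects as JSON in quotes. move_arm: Moves the arm, as the interface text tells. Its arguments: {"type":"object","properties":{"plan":{"type":"array"},"force":{"type":"number"}},"required":["plan"]}

```bash
ls; mkdir -p pics; python3 - <<'E'
from station import status, snapshot
import cv2,numpy as np
s=status.sense();print({k:np.round(v,3) for k,v in s.items()})
for n in("top","side"):
    d=snapshot(n);np.savez(n+".npz",**d);cv2.imwrite(f"pics/{n}0.png",d["img"][:,:,::-1]);print(n,d["mtx"],d["k1"],np.round(d["T"],3))
E
```

```text
pics
{'t': np.float64(0.0), 'q': array([ 1.09 ,  0.528,  1.434, -0.   ,  1.181, -0.178]), 'qd': array([ 0.   , -0.   ,  0.001, -0.   ,  0.001, -0.   ]), 'tau': array([ 0.0000e+00, -4.4234e+01, -1.7803e+01, -0.0000e+00,  8.0000e-03,
        0.0000e+00]), 'tcp_pos': array([0.185, 0.596, 0.252]), 'tool_rot': array([ 0.15 ,  0.989, -0.001, -0.   ]), 'force': array([-0.51 , -0.264, -0.051]), 'ft_torque': array([-0.   ,  0.036, -0.008]), 'finger_gap': np.float64(1.003)}
top [[562.73391178   0.         331.52329998]
 [  0.         562.73391178 248.13590181]
 [  0.           0.           1.        ]] -0.031374222209750384 [[ 0.023  0.987 -0.16   0.386]
 [-1.     0.025  0.014 -0.042]
 [ 0.017  0.159  0.987  1.343]
 [ 0.     0.     0.     1.   ]]
side [[443.4176128    0.         323.32746127]
 [  0.         443.4176128  238.59610608]
 [  0.           0.           1.        ]] 0.03623426666561005 [[-0.926  0.252 -0.28   0.319]
 [-0.376 -0.593  0.712  0.608]
 [ 0.014  0.764  0.645  0.708]
 [ 0.     0.     0.     1.   ]]
```

View pics/top0.png

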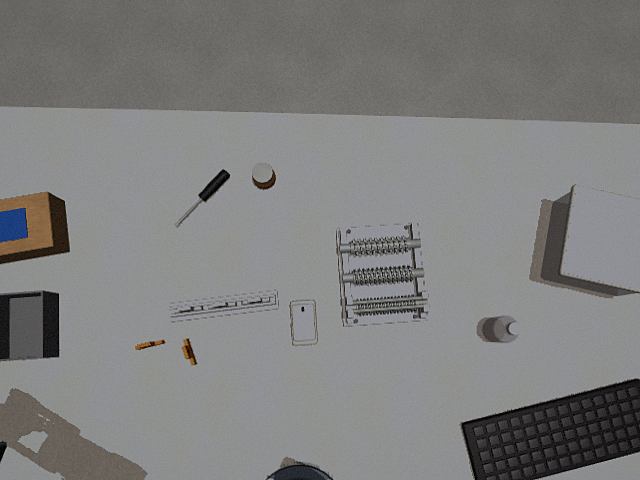

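View pics/side0.png

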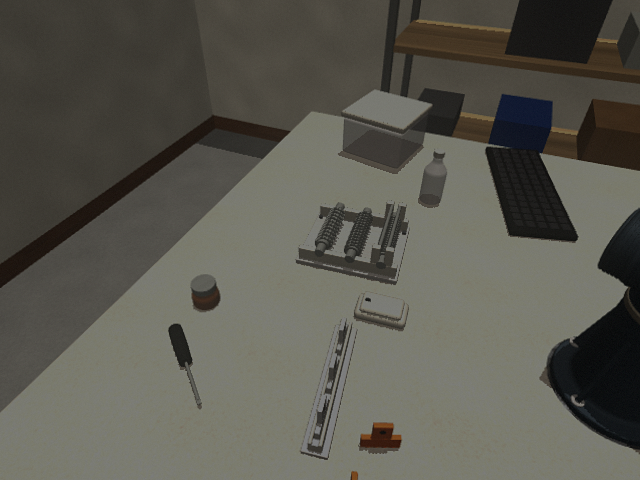

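Top view: rack at about (222,305) with three grey leaves, the cradle at (382,275) with its rods at (390,303), the mouse at (303,322), the jar at (263,172), the driver at (203,198) and the bottle at (498,328). The orange leaf-shaped things at (150,344) and (188,350) are decoys; the leaves meant are the grey ones in the rack.

```bash
cat > h.py <<'E'
import numpy as np,cv2
def load(n): return dict(np.load(n+".npz"))
def rays(d,uv):
    p=cv2.undistortPoints(np.asarray(uv,float).reshape(-1,1,2),d["mtx"],np.array([float(d["k1"]),0,0,0])).reshape(-1,2)
    return np.c_[p[:,0],-p[:,1],-np.ones(len(p))]
def plane(d,uv,z):
    r=rays(d,uv)@d["T"][:3,:3].T;o=d["T"][:3,3];return o+r*((z-o[2])/r[:,2])[:,None]
def cloud(d):
    v,u=np.mgrid[:480,:640];uv=np.c_[u.ravel(),v.ravel()]
    return ((rays(d,uv)*d["depth"].reshape(-1,1))@d["T"][:3,:3].T+d["T"][:3,3]).reshape(480,640,3)
E
python3 - <<'E'
from h import *
t=load("top");s=load("side")
for n,d in(("top",t),("side",s)):
    P=cloud(d);ok=d["depth"]>0;np.save(n+"P.npy",P)
    a=P[ok&(abs(P[...,0]-.45)<.3)&(abs(P[...,1])<.4)]
    print(n,"bench z",np.median(a[:,2]),a[:,2].std())
    # rack leaf tops
    m=ok&(P[...,2]>.055)&(P[...,2]<.09)&(abs(P[...,0]-.27)<.15)&(P[...,1]>.03)&(P[...,1]<.5)
    k,l,st,c=cv2.connectedComponentsWithStats(m.astype(np.uint8))
    for i in range(1,k):
        if st[i,4]>8: q=P[l==i];print(" comp",st[i],np.round(q.mean(0),3),np.round(q.min(0),3),np.round(q.max(0),3))
    m=ok&(P[...,2]>.07)&(P[...,2]<.1)&(P[...,1]<.0)&(P[...,1]>-.3)&(P[...,0]>.1)&(P[...,0]<.6)
    k,l,st,c=cv2.connectedComponentsWithStats(m.astype(np.uint8))
    for i in range(1,k):
        if st[i,4]>8: q=P[l==i];print(" rod",st[i],np.round(q.mean(0),3),np.round(q.min(0),3),np.round(q.max(0),3))
a=cv2.resize(t["img"][275:340,160:320],None,fx=5,fy=5,interpolation=cv2.INTER_CUBIC)
b=cv2.resize(t["img"][215:335,325:440],None,fx=4,fy=4,interpolation=2)
c=cv2.resize(s["img"][195:290,290:420],None,fx=4,fy=4,interpolation=2)[:,:]
e=cv2.resize(s["img"][310:460,295:410],None,fx=3.2,fy=3.2,interpolation=2)
W=np.zeros((600,800,3),np.uint8);W[:325//1, :800]=0
a=cv2.resize(a,(500,203));W[:203,:500]=a
c=cv2.resize(c,(500,365));W[210:575,:500]=c
e=cv2.resize(e,(295,385));W[:385,505:]=e
b=cv2.resize(b,(200,209));W[388:597,505:705]=b
cv2.imwrite("pics/crop1.png",np.clip(W[:,:,::-1].astype(float)*1.6,0,255).astype(np.uint8))
E
```

```text
top bench z 0.000744053570187031 0.014545214108306849
 comp [137 342  16   6  59] [0.364 0.354 0.065] [0.358 0.338 0.056] [0.37  0.371 0.071]
 comp [182 345   7  14  52] [0.352 0.262 0.064] [0.337 0.254 0.055] [0.366 0.269 0.072]
 rod [346 291  83  15 372] [ 0.477 -0.186  0.084] [ 0.463 -0.278  0.07 ] [ 0.498 -0.094  0.095]
 rod [347 304  83  15 361] [ 0.455 -0.189  0.085] [ 0.434 -0.281  0.07 ] [ 0.469 -0.097  0.091]
side bench z 0.0014636004495528487 0.013892064501915378
 comp [373 422  20  11 184] [0.352 0.267 0.064] [0.338 0.257 0.055] [0.367 0.274 0.07 ]
 comp [351 472   7   8  47] [0.369 0.349 0.067] [0.365 0.344 0.057] [0.373 0.354 0.07 ]
 rod [371 200  24  55 301] [ 0.478 -0.171  0.083] [ 0.465 -0.275  0.07 ] [ 0.499 -0.089  0.091]
 rod [385 202  22  56 290] [ 0.455 -0.172  0.084] [ 0.437 -0.278  0.07 ] [ 0.47  -0.093  0.09 ]
```

View pics/crop1.png

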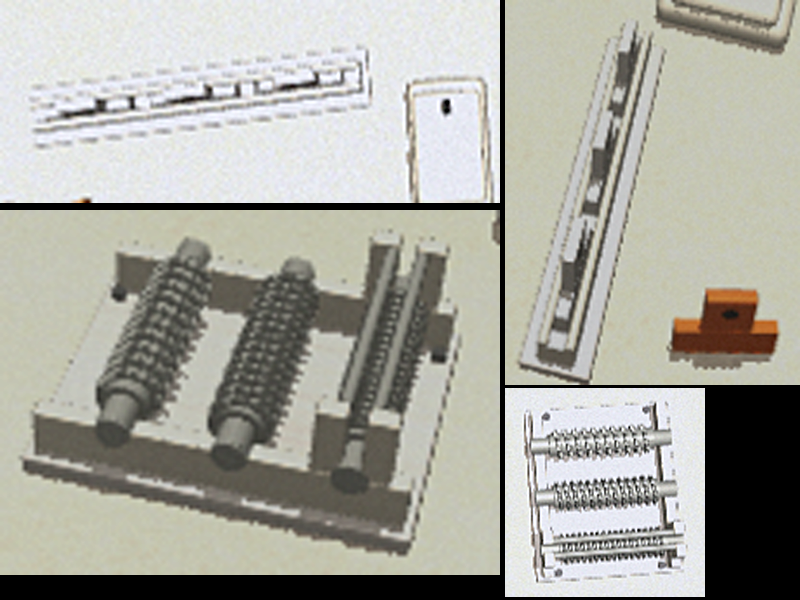

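The crops show the rack, its three grey leaves with tabs, and the cradle with its rods. The orange one is off the rack. The leaf search window was wrong in x, so I'll correct that.

```bash
python3 - <<'E'
from h import *
for n in("top","side"):
    d=load(n);P=np.load(n+"P.npy");ok=d["depth"]>0
    R=ok&(P[...,0]>.39)&(P[...,0]<.56)&(P[...,1]>.08)&(P[...,1]<.45)
    for nm,lo,hi in(("tab",.05,.09),("rack",.02,.045)):
        m=R&(P[...,2]>lo)&(P[...,2]<hi)
        k,l,st,c=cv2.connectedComponentsWithStats(m.astype(np.uint8))
        for i in range(1,k):
            if st[i,4]>6:
                q=P[l==i];print(n,nm,st[i],np.round(q.mean(0),4),np.round(q.min(0),3),np.round(q.max(0),3))
                if nm=="tab":
                    q=q[q[:,2]>.07];print("   top",len(q),np.round(q.mean(0),4),np.round(q.min(0),3),np.round(q.max(0),3))
        q=P[m];c=cv2.minAreaRect((q[:,:2]*1000).astype(np.float32));print(n,nm,"rect",c)
    m=ok&(P[...,2]>.08)&(P[...,2]<.1)&(P[...,1]<-.1)&(P[...,1]>-.27)&(P[...,0]>.4)&(P[...,0]<.6)
    q=P[m];s=np.polyfit(q[:,1],q[:,0],1);
    r=q[:,0]-np.polyval(s,q[:,1]);f=[np.polyfit(q[w,1],q[w,0],1) for w in(r>0,r<0)];print(n,"rods",f,[np.polyval(g,-.187) for g in f])
    m=ok&(P[...,2]>.078)&(P[...,1]<-.05)&(P[...,1]>-.32)&(P[...,0]>.4)&(P[...,0]<.52);q=P[m]
    print("rod+post rect",cv2.minAreaRect((q[:,:2]*1000).astype(np.float32)))
    m=ok&(P[...,2]>.005)&(P[...,2]<.1)&(P[...,1]<-.03)&(P[...,1]>-.35)&(P[...,0]>.35)&(P[...,0]<.68);q=P[m]
    print("cradle rect",cv2.minAreaRect((q[:,:2]*1000).astype(np.float32)))
E
```

```text
top tab [247 298  15   5  62] [0.4691 0.1124 0.0719] [0.464 0.098 0.054] [0.474 0.128 0.079]
   top 51 [0.4695 0.1133 0.0739] [0.464 0.098 0.07 ] [0.474 0.128 0.079]
top tab [212 302  15   6  64] [0.4574 0.1901 0.0711] [0.452 0.176 0.053] [0.463 0.205 0.08 ]
   top 48 [0.4577 0.1911 0.0743] [0.453 0.176 0.07 ] [0.463 0.205 0.08 ]
top tab [177 306  16   5  63] [0.4474 0.2687 0.0709] [0.442 0.254 0.051] [0.452 0.284 0.08 ]
   top 47 [0.4478 0.2703 0.0743] [0.442 0.254 0.071] [0.452 0.284 0.08 ]
top tab rect ((458.3443603515625, 190.90191650390625), (9.345454216003418, 187.88845825195312), 7.869452476501465)
top rack [170 295 101  22 750] [0.4567 0.1953 0.0303] [0.43 0.08 0.02] [0.485 0.313 0.045]
top rack rect ((457.4685974121094, 195.55641174316406), (24.563434600830078, 235.6553955078125), 7.993310928344727)
top rods [array([-0.09685879,  0.45822515]), array([-0.10610207,  0.43597832])] [np.float64(0.47633774580164673), np.float64(0.4558194041711289)]
rod+post rect ((466.44964599609375, -187.55657958984375), (47.24458694458008, 184.4430389404297), 5.377457141876221)
cradle rect ((514
[... 602 characters left out ...]
tab rect ((460.29302978515625, 194.51800537109375), (8.403980255126953, 188.8341522216797), 8.606846809387207)
side rack [ 308  323   43  127 1287] [0.454  0.2227 0.0312] [0.431 0.08  0.02 ] [0.486 0.317 0.045]
side rack rect ((459.7813415527344, 197.590576171875), (23.389646530151367, 239.7133331298828), 8.48123550415039)
side rods [array([-0.1156994 ,  0.45718701]), array([-0.0926192 ,  0.44029536])] [np.float64(0.4788228020619421), np.float64(0.45761515306027356)]
rod+post rect ((468.3880615234375, -183.53692626953125), (46.803794860839844, 186.7759552001953), 5.518599033355713)
cradle rect ((521.93115234375, -197.45394897460938), (295.3911437988281, 298.0898132324219), 88.81060791015625)
```

```bash
cat > plan.py <<'E'
import numpy as np
from scipy.spatial.transform import Rotation as R
def down(yaw):  # tool z down, tool y at yaw deg in world
    a=np.radians(yaw);y=np.array([np.cos(a),np.sin(a),0]);z=np.array([0,0,-1.]);return R.from_matrix(np.c_[np.cross(y,z),y,z])
def plan(p,r,tgt,yaw,n=9):
    "greedy list of call end rows from pose (p,r) to tgt; returns pose"
    for k in range(n):
        s=r.inv().apply(np.array(tgt)-p)/.1; w=(r.inv()*down(yaw)).as_rotvec()/(np.pi/4)
        f=min(1,1/max(1e-9,abs(s).max())); g=min(1,1/max(1e-9,abs(w).max()))
        print(k,"turn",np.round(w*g,3),"shift",np.round(s*f,3), "frac",round(f,2))
        p=p+r.apply(s*f*.1); r=r*R.from_rotvec(w*g*np.pi/4)
        if f==1 and g==1: break
    return p,r
def now():
    from station import status
    s=status.sense();r=R.from_quat(s["tool_rot"]);y=r.as_matrix()[:,1]
    print("t",round(float(s["t"]),2),"tcp",np.round(s["tcp_pos"],4),"yaw",round(float(np.degrees(np.arctan2(y[1],y[0]))),2),"F",np.round(s["force"],2),"gap",round(float(s["finger_gap"]),3));return s,s["tcp_pos"],r
E
python3 - <<'E'
from plan import *; from h import *
s,p,r=now()
plan(p,r,(.448,.271,.12),7.9)
# screw pitch
a=np.radians(5.7);ex=np.array([np.cos(a),np.sin(a),0]);ey=np.array([-np.sin(a),np.cos(a),0]);o=np.array([.467,-.1855,0])
for n in("top","side"):
    d=load(n);g=d["img"].mean(2).astype(np.float32);Ti=np.linalg.inv(d["T"])
    ys=np.arange(-.055,.055,.0005);per=np.arange(7,14.5,.1)
    for sx in(0,.07,.14):
        acc=0
        for off,z in[(0,.060),(.003,.061),(-.003,.061),(.012,.057),(-.012,.057),(.015,.053),(-.015,.053),(.019,.045),(-.019,.045)]:
            if sx==0 and abs(off)<.004 and n=="side": pass
            X=o+ey*ys[:,None]+ex*(sx+off)+[0,0,z];c=X@Ti[:3,:3].T+Ti[:3,3];c=c*[1,-1,-1]
            uv=cv2.projectPoints(c,np.zeros(3),np.zeros(3),d["mtx"],np.array([float(d["k1"]),0,0,0]))[0].reshape(-1,2).astype(np.float32)
            v=cv2.remap(g,uv[:,:1],uv[:,1:],cv2.INTER_LINEAR).ravel();v=v-np.polyval(np.polyfit(ys,v,2),ys);v*=np.hanning(len(v))
            acc=acc+abs(np.exp(2j*np.pi*ys*1e3/per[:,None])@v)**2
        i=[k for k in range(1,len(per)-1) if acc[k]>acc[k-1] and acc[k]>acc[k+1]];i.sort(key=lambda k:-acc[k]);print(n,sx,[(round(per[k],1),int(acc[k]/1e3)) for k in i[:3]])
E
```

```text
t 0.1 tcp [0.1855 0.5962 0.2524] yaw 72.7 F [1.33 0.58 0.02] gap 1.0
0 turn [-0.002  0.001  1.   ] shift [-1.    -0.668  0.382] frac 0.29
1 turn [-0.001  0.     0.44 ] shift [-1.     0.198  0.323] frac 0.34
2 turn [-0. -0.  0.] shift [-1.     0.601  0.37 ] frac 0.6
3 turn [-0. -0.  0.] shift [-0.677  0.407  0.25 ] frac 1
top 0 [(np.float64(7.9), 13031), (np.float64(10.8), 274)]
top 0.07 [(np.float64(10.4), 22707), (np.float64(8.2), 363)]
top 0.14 [(np.float64(13.0), 18237), (np.float64(8.4), 1297)]
side 0 [(np.float64(7.8), 673), (np.float64(12.2), 230), (np.float64(9.7), 36)]
side 0.07 [(np.float64(10.5), 1459), (np.float64(7.6), 21)]
side 0.14 [(np.float64(13.1), 3301), (np.float64(10.2), 134), (np.float64(8.1), 39)]
```

The image hint is clear: the front screw's pitch is about 8 mm, the stock screws' about 10.4 and 13. I'll move to the leaf at the +y end.

Emit:
move_arm --plan '[[[0,0,0.12,-0.12,-0.08,0.05,0.3],[0,0,0.25,-0.25,-0.17,0.1,0.3],[0,0,0.37,-0.37,-0.25,0.14,0.3],[0,0,0.5,-0.5,-0.33,0.19,0.3],[0,0,0.62,-0.62,-0.42,0.24,0.3],[0,0,0.75,-0.75,-0.5,0.29,0.3],[0,0,0.87,-0.87,-0.58,0.33,0.3],[0,0,1,-1,-0.67,0.38,0.3]]]' --force 20

```text
t: 1.1
tcp_pos: [0.2614, 0.5025, 0.2148]
tool_rot: [0.519, 0.855, -0.0, -0.0]
force: [-0.9, -0.6, 0.1]
finger_gap: 0.702
```

Emit:
move_arm --plan '[[[0,0,0.05,-0.12,0.02,0.04,0.3],[0,0,0.11,-0.25,0.05,0.08,0.3],[0,0,0.16,-0.37,0.07,0.12,0.3],[0,0,0.22,-0.5,0.1,0.16,0.3],[0,0,0.28,-0.62,0.12,0.2,0.3],[0,0,0.33,-0.75,0.15,0.24,0.3],[0,0,0.39,-0.87,0.17,0.28,0.3],[0,0,0.44,-1,0.2,0.32,0.3]]]'

```text
t: 2.1
tcp_pos: [0.326, 0.4231, 0.183]
tool_rot: [0.658, 0.753, -0.0, -0.0]
force: [-0.8, 0.3, 0.3]
finger_gap: 0.695
```

Emit:
move_arm --plan '[[[0,0,0,-0.12,0.07,0.05,0.3],[0,0,0,-0.25,0.15,0.1,0.3],[0,0,0,-0.37,0.22,0.15,0.3],[0,0,0,-0.5,0.3,0.19,0.3],[0,0,0,-0.62,0.38,0.24,0.3],[0,0,0,-0.75,0.45,0.28,0.3],[0,0,0,-0.87,0.53,0.33,0.3],[0,0,0,-1,0.6,0.37,0.3]]]'

```text
t: 3.1
tcp_pos: [0.3994, 0.3323, 0.146]
tool_rot: [0.657, 0.754, 0.0, 0.0]
force: [-0.2, -0.4, -0.5]
finger_gap: 0.702
```

```bash
python3 - <<'E'
from plan import *
s,p,r=now()
plan(p,r,(.448,.271,.12),7.9); plan(p,r,(.448,.271,.065),7.9)
E
```

```text
t 3.1 tcp [0.3994 0.3323 0.146 ] yaw 7.91 F [-0.22 -0.39 -0.52] gap 0.702
0 turn [ 0. -0.  0.] shift [-0.674  0.397  0.26 ] frac 1
0 turn [ 0. -0.  0.] shift [-0.674  0.397  0.81 ] frac 1
```

Emit:
move_arm --plan '[[[0,0,0,-0.2,0.12,0.06,0.4],[0,0,0,-0.4,0.24,0.12,0.4],[0,0,0,-0.6,0.36,0.2,0.5],[0,0,0,-0.67,0.4,0.3,0.6],[0,0,0,-0.67,0.4,0.5,0.6],[0,0,0,-0.67,0.4,0.7,0.6],[0,0,0,-0.67,0.4,0.81,0.6],[0,0,0,-0.67,0.4,0.81,0.6]]]'

```text
t: 4.1
tcp_pos: [0.4468, 0.2721, 0.0645]
tool_rot: [0.657, 0.754, -0.001, -0.001]
force: [0.1, 0.1, 0.6]
finger_gap: 0.398
```

Emit:
move_arm --plan '[[[0,0,0,0,0,0,0.8],[0,0,0,0,0,0,0.9],[0,0,0,0,0,0,1],[0,0,0,0,0,0,1],[0,0,0,0,0,0,1],[0,0,0,0,0,0,1],[0,0,0,0,0,0,1],[0,0,0,0,0,0,1]]]'

```text
t: 5.1
tcp_pos: [0.448, 0.2724, 0.066]
tool_rot: [0.657, 0.754, 0.001, 0.0]
force: [-0.8, 0.4, 5.7]
finger_gap: 0.093
```

```bash
python3 - <<'E'
from plan import *
s,p,r=now(); print(s["ft_torque"])
E
```

```text
t 5.1 tcp [0.448  0.2724 0.066 ] yaw 7.9 F [-0.8   0.37  5.69] gap 0.093
[ 0.03195318  0.11373853 -0.02642422]
```

Emit:
move_arm --plan '[[[0,0,0,0,0,-0.15,1],[0,0,0,0,0,-0.35,1],[0,0,0.1,0,0,-0.5,1],[0,0,0.3,0,0,-0.6,1],[0,0,0.5,0,0,-0.7,1],[0,0,0.7,0,0,-0.7,1],[0,0,0.9,0,0,-0.7,1],[0,0,1,0,0,-0.7,1]]]'

```text
t: 6.1
tcp_pos: [0.4473, 0.272, 0.1359]
tool_rot: [0.896, 0.444, -0.0, 0.0]
force: [-0.2, 1.1, -0.9]
finger_gap: 0.09
```

```bash
cat > leaf.py <<'E'
import sys
from plan import *; from h import *
from station import snapshot
s,p,r=now(); d=snapshot("side");np.savez("l.npz",**d)
Ti=np.linalg.inv(d["T"]);M=r.as_matrix()
# draw tool-plane rectified patch: tool x along leaf, depth below tcp; face toward camera (4mm)
c=d["T"][:3,3]-p; sg=np.sign(c@M[:,1])
xs=np.arange(-.045,.045,.00025);zs=np.arange(-.01,.075,.00025);X,Z=np.meshgrid(xs,zs)
W=p+X[...,None]*M[:,0]+Z[...,None]*M[:,2]+sg*.004*M[:,1]
q=(W.reshape(-1,3)@Ti[:3,:3].T+Ti[:3,3])*[1,-1,-1]
uv=cv2.projectPoints(q,np.zeros(3),np.zeros(3),d["mtx"],np.array([float(d["k1"]),0,0,0]))[0].reshape(*X.shape,2).astype(np.float32)
g=cv2.remap(d["img"],uv[...,0].copy(),uv[...,1].copy(),cv2.INTER_LINEAR)
cv2.imwrite("pics/"+sys.argv[1],np.clip(cv2.resize(g,None,fx=2,fy=2)[:,:,::-1]*1.5,0,255).astype(np.uint8))
G=g.mean(2);per=np.arange(6.5,15,.1)
for z0 in np.arange(.046,.066,.002):
    v=G[np.abs(zs-z0)<.0008].mean(0);w=(abs(xs)<.030);v=v[w];x=xs[w];v=v-np.polyval(np.polyfit(x,v,2),x);v*=np.hanning(len(v))
    a=abs(np.exp(2j*np.pi*x*1e3/per[:,None])@v)**2;k=a.argmax();print(round(z0,3),round(per[k],1),int(a[k]/1e3))
E
python3 leaf.py leafC.png
```

```text
t 6.1 tcp [0.4473 0.272  0.1359] yaw -37.26 F [-0.25  1.12 -0.87] gap 0.09
0.046 14.9 19
0.048 14.9 10
0.05 11.4 4
0.052 7.9 22
0.054 12.1 315
0.056 11.5 856
0.058 11.1 1922
0.06 10.9 3406
0.062 10.7 4366
0.064 10.4 4462
0.066 10.8 3416
```

View pics/leafC.png

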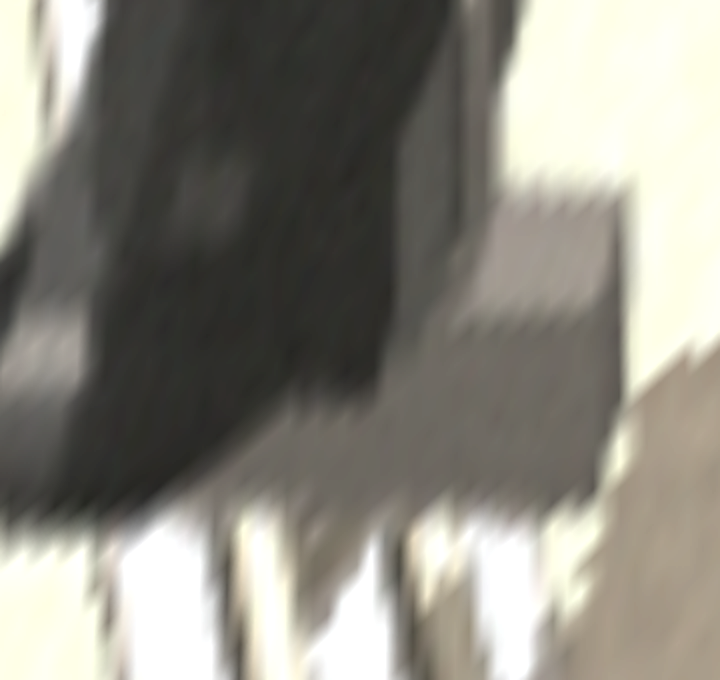

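The rack behind the teeth muddles the view, so I'll shift over clear bench and face the leaf more towards the camera.

```bash
python3 - <<'E'
from plan import *
s,p,r=now()
plan(p,r,(.38,.25,.19),-65)
E
```

```text
t 6.15 tcp [0.4473 0.272  0.1359] yaw -37.33 F [ 0.36 -0.37 -0.38] gap 0.089
0 turn [0.    0.    0.615] shift [-0.583 -0.401 -0.541] frac 1
```

Emit:
move_arm --plan '[[[0,0,0.12,-0.12,-0.08,-0.12,1],[0,0,0.25,-0.25,-0.17,-0.25,1],[0,0,0.37,-0.35,-0.25,-0.35,1],[0,0,0.5,-0.45,-0.32,-0.45,1],[0,0,0.6,-0.55,-0.38,-0.52,1],[0,0,0.6,-0.58,-0.4,-0.54,1],[0,0,0.6,-0.58,-0.4,-0.54,1],[0,0,0.6,-0.58,-0.4,-0.54,1]]]'

```text
t: 7.15
tcp_pos: [0.3811, 0.2501, 0.1892]
tool_rot: [0.974, 0.225, 0.0, 0.0]
force: [0.6, 0.6, -1.0]
finger_gap: 0.087
```

```bash
python3 leaf.py leafC2.png
```

```text
t 7.15 tcp [0.3811 0.2501 0.1892] yaw -64.05 F [ 0.61  0.6  -1.01] gap 0.087
0.046 6.5 0
0.048 7.7 0
0.05 14.9 3
0.052 14.5 22
0.054 13.5 238
0.056 13.2 1161
0.058 13.4 573
0.06 13.7 7
0.062 13.2 1
0.064 12.7 1
0.066 10.7 0
```

View pics/leafC2.png

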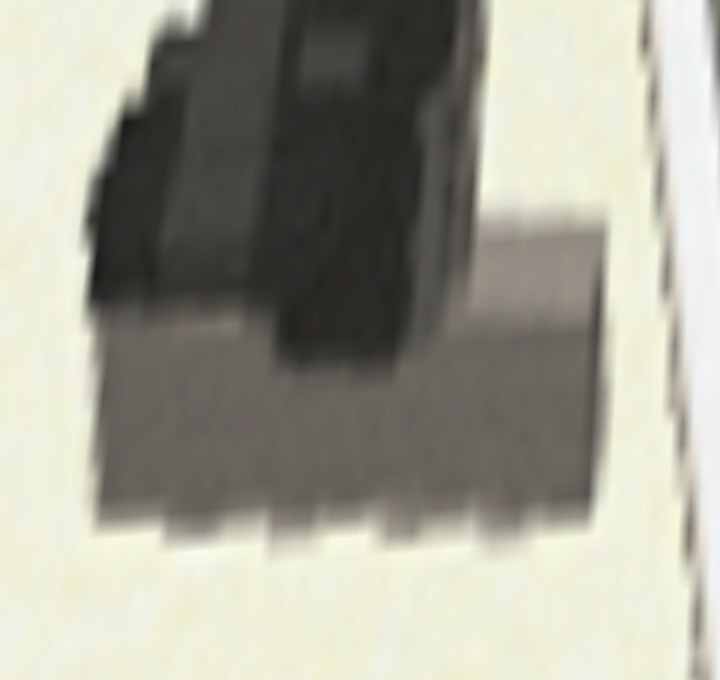

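Leaf C shows four teeth about 103 px (13 mm) apart at (195..505, 530), so it matches a stock screw and not the front one. I'll put it back.

```bash
python3 - <<'E'
from plan import *
s,p,r=now()
p,r=plan(p,r,(.448,.2724,.12),7.9)
plan(p,r,(.448,.2724,.066),7.9)
E
```

```text
t 7.2 tcp [0.3811 0.2501 0.1891] yaw -64.06 F [-0.06 -0.05 -1.35] gap 0.091
0 turn [ 0. -0. -1.] shift [0.699 0.092 0.691] frac 1
1 turn [ 0.    -0.    -0.599] shift [0. 0. 0.] frac 1
0 turn [-0.  0. -0.] shift [0.   0.   0.54] frac 1
```

Emit:
move_arm --plan '[[[0,0,-0.12,0.09,0.01,0.08,1],[0,0,-0.25,0.18,0.02,0.17,1],[0,0,-0.38,0.27,0.03,0.26,1],[0,0,-0.5,0.36,0.05,0.35,1],[0,0,-0.63,0.45,0.06,0.44,1],[0,0,-0.75,0.54,0.07,0.53,1],[0,0,-0.88,0.63,0.08,0.62,1],[0,0,-1,0.7,0.09,0.69,1]]]'

```text
t: 8.2
tcp_pos: [0.4481, 0.2727, 0.1195]
tool_rot: [0.814, 0.582, -0.0, -0.0]
force: [0.4, -0.1, -0.4]
finger_gap: 0.087
```

Emit:
move_arm --plan '[[[0,0,-0.15,0,0,0,1],[0,0,-0.3,0,0,0,1],[0,0,-0.45,0,0,0,1],[0,0,-0.6,0,0,0,1],[0,0,-0.6,0,0,0.1,1],[0,0,-0.6,0,0,0.15,1],[0,0,-0.6,0,0,0.18,1],[0,0,-0.6,0,0,0.18,1]]]'

```text
t: 9.2
tcp_pos: [0.4474, 0.2724, 0.1019]
tool_rot: [0.657, 0.754, -0.0, -0.0]
force: [0.2, -0.1, -0.0]
finger_gap: 0.09
```

```bash
python3 - <<'E'
from plan import *
s,p,r=now()
plan(p,r,(.448,.2724,.066),7.9)
E
```

```text
t 9.2 tcp [0.4474 0.2724 0.1019] yaw 7.88 F [ 0.23 -0.13 -0.04] gap 0.09
0 turn [-0.001  0.    -0.   ] shift [-0.001  0.007  0.359] frac 1
```

Emit:
move_arm --plan '[[[0,0,0,0,0.005,0.08,1],[0,0,0,0,0.005,0.16,1],[0,0,0,0,0.005,0.24,1],[0,0,0,0,0.005,0.32,1],[0,0,0,0,0.005,0.35,1],[0,0,0,0,0.005,0.35,1],[0,0,0,0,0.005,0.35,1],[0,0,0,0,0.005,0.35,1]]]'

```text
t: 10.2
tcp_pos: [0.4482, 0.2727, 0.0676]
tool_rot: [0.657, 0.754, 0.0, 0.0]
force: [-0.0, -0.2, -0.2]
finger_gap: 0.091
```

```bash
python3 - <<'E'
from plan import *
s,p,r=now()
plan(p,r,(.4588,.192,.13),7.9); plan(p,r,(.4588,.193,.066),7.9)
E
```

```text
t 10.2 tcp [0.4482 0.2727 0.0676] yaw 7.91 F [-0.01 -0.19 -0.2 ] gap 0.091
0 turn [ 0.001 -0.     0.   ] shift [-0.813 -0.006 -0.624] frac 1
0 turn [ 0.001 -0.     0.   ] shift [-0.804 -0.005  0.016] frac 1
```

Emit:
move_arm --plan '[[[0,0,0,0,0,0,0.8],[0,0,0,0,0,0,0.6],[0,0,0,0,0,0,0.6],[0,0,0,0,0,-0.25,0.6],[0,0,0,0,0,-0.5,0.6],[0,0,0,-0.3,0,-0.5,0.6],[0,0,0,-0.6,0,-0.5,0.6],[0,0,0,-0.81,0,-0.5,0.6]]]'

```text
t: 11.2
tcp_pos: [0.4593, 0.1913, 0.1175]
tool_rot: [0.657, 0.754, 0.0, 0.0]
force: [1.2, 0.1, -0.1]
finger_gap: 0.4
```

Emit:
move_arm --plan '[[[0,0,0,0,0,0,0.6],[0,0,0,0,0,0.25,0.6],[0,0,0,0,0,0.45,0.6],[0,0,0,0,0,0.5,0.6],[0,0,0,0,0,0.5,0.8],[0,0,0,0,0,0.5,1],[0,0,0,0,0,0.5,1],[0,0,0,0,0,0.5,1]]]'

```text
t: 12.2
tcp_pos: [0.4594, 0.1924, 0.0678]
tool_rot: [0.657, 0.754, 0.0, 0.0]
force: [-0.8, -0.1, 1.4]
finger_gap: 0.092
```

```bash
python3 - <<'E'
from plan import *
s,p,r=now()
q=p+[0,0,.07]
plan(p,r,(.39,.17,.18),-65)
E
```

```text
t 12.2 tcp [0.4594 0.1924 0.0678] yaw 7.91 F [-0.83 -0.13  1.41] gap 0.092
0 turn [ 0.001 -0.001  1.   ] shift [-0.113 -0.639 -1.   ] frac 0.89
1 turn [ 0.   -0.    0.62] shift [-0.066 -0.046 -0.123] frac 1
```

Emit:
move_arm --plan '[[[0,0,0,0,0,-0.2,1],[0,0,0,0,0,-0.4,1],[0,0,0.2,0,-0.1,-0.6,1],[0,0,0.4,0,-0.3,-0.8,1],[0,0,0.6,0,-0.5,-1,1],[0,0,0.8,0,-0.7,-1,1],[0,0,1,0,-0.7,-1,1],[0,0,1,0,-0.7,-1,1]]]'

```text
t: 13.2
tcp_pos: [0.3898, 0.1827, 0.1677]
tool_rot: [0.895, 0.446, 0.0, 0.0]
force: [-0.2, 0.8, -0.3]
finger_gap: 0.089
```

```bash
python3 leaf.py leafB.png
```

```text
t 13.2 tcp [0.3898 0.1827 0.1677] yaw -36.99 F [-0.15  0.78 -0.28] gap 0.089
0.046 10.7 0
0.048 14.9 0
0.05 7.1 0
0.052 8.1 47
0.054 8.2 431
0.056 8.3 1101
0.058 8.4 785
0.06 8.5 208
0.062 9.0 8
0.064 9.3 2
0.066 9.0 3
```

View pics/leafB.png

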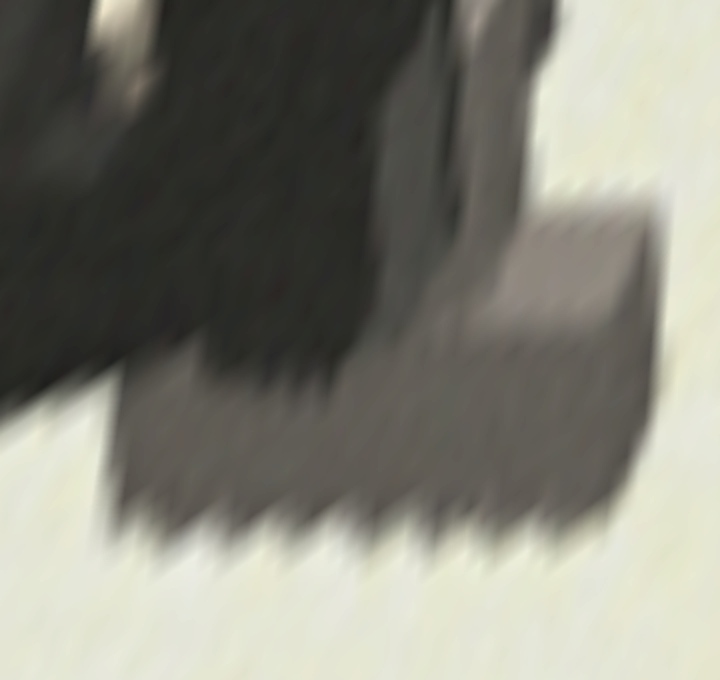

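Leaf B shows seven teeth about 65 px (8.1 mm) apart at (165..555, 545), which matches the front screw. I'll carry it to the rods to try it.

```bash
python3 - <<'E'
from plan import *
s,p,r=now()
plan(p,r,(.4674,-.186,.165),-39) 
plan(p,r,(.4674,-.186,.165),5.7) 
E
```

```text
t 13.25 tcp [0.3901 0.1827 0.1676] yaw -36.94 F [-0.44 -0.42 -1.06] gap 0.087
0 turn [ 0.001 -0.001  0.046] shift [-0.876  1.     0.009] frac 0.35
1 turn [-0.  0.  0.] shift [-0.814  1.     0.009] frac 0.53
2 turn [ 0. -0.  0.] shift [-0.725  0.891  0.008] frac 1
0 turn [ 0.001 -0.    -0.948] shift [-0.876  1.     0.009] frac 0.35
1 turn [0. 0. 0.] shift [-1.     0.108  0.007] frac 0.41
2 turn [ 0. -0.  0.] shift [-1.     0.108  0.007] frac 0.7
3 turn [-0. -0.  0.] shift [-0.424  0.046  0.003] frac 1
```

Emit:
move_arm --plan '[[[0,0,0,-0.11,0.12,0,1],[0,0,0,-0.22,0.25,0,1],[0,0,0,-0.33,0.38,0,1],[0,0,0,-0.44,0.5,0,1],[0,0,0,-0.55,0.62,0,1],[0,0,0,-0.66,0.75,0,1],[0,0,0,-0.77,0.88,0,1],[0,0,0,-0.88,1,0,1]]]'

```text
t: 14.25
tcp_pos: [0.4171, 0.0515, 0.1673]
tool_rot: [0.895, 0.446, 0.0, 0.0]
force: [-0.3, -0.4, -0.4]
finger_gap: 0.087
```

Emit:
move_arm --plan '[[[0,0,0,-0.11,0.12,0,1],[0,0,0,-0.22,0.25,0,1],[0,0,0,-0.33,0.38,0,1],[0,0,0,-0.44,0.5,0,1],[0,0,0,-0.55,0.62,0,1],[0,0,0,-0.66,0.75,0,1],[0,0,0,-0.77,0.88,0,1],[0,0,0,-0.88,1,0,1]]]'

```text
t: 15.25
tcp_pos: [0.4435, -0.0795, 0.1673]
tool_rot: [0.895, 0.445, 0.0, 0.0]
force: [-0.5, -0.4, -0.2]
finger_gap: 0.09
```

```bash
python3 - <<'E'
from plan import *
s,p,r=now()
plan(p,r,(.4674,-.186,.165),5.7) 
E
```

```text
t 15.25 tcp [ 0.4435 -0.0795  0.1673] yaw -37.1 F [-0.51 -0.4  -0.21] gap 0.09
0 turn [ 0.     0.    -0.951] shift [-0.706  0.833  0.023] frac 1
```

Emit:
move_arm --plan '[[[0,0,-0.15,-0.1,0.12,0,1],[0,0,-0.3,-0.22,0.26,0,1],[0,0,-0.45,-0.34,0.4,0,1],[0,0,-0.6,-0.46,0.54,0,1],[0,0,-0.75,-0.58,0.68,0,1],[0,0,-0.9,-0.7,0.83,0,1],[0,0,-0.95,-0.7,0.83,0,1],[0,0,-0.95,-0.7,0.83,0,1]]]'

```text
t: 16.25
tcp_pos: [0.467, -0.1848, 0.1672]
tool_rot: [0.672, 0.741, -0.0, -0.0]
force: [-0.7, -0.4, -1.3]
finger_gap: 0.085
```

```bash
python3 - <<'E'
from plan import *; from h import *
from station import snapshot
s,p,r=now(); print(r.as_matrix().round(3)[:,:2])
plan(p,r,(.4674,-.186,.14),5.7)
M=r.as_matrix()
for n in("top","side"):
    d=snapshot(n);np.savez(n+"2.npz",**d);P=cloud(d);ok=d["depth"]>0
    Q=(P-p)@M  # tool frame
    b=(abs(Q[...,0])<.033)&ok&(Q[...,2]>.03)&(Q[...,2]<.06)&(abs(Q[...,1])<.012);q=Q[b];print(n,"leaf plate",b.sum(),np.round(np.percentile(q,[3,50,97],axis=0),4).tolist())
    b=ok&(P[...,2]>.08)&(P[...,2]<.095)&(abs(Q[...,0])<.075)&(abs(Q[...,0])>.04)&(abs(Q[...,1])<.025);q=Q[b]
    for w in(q[:,1]>0,q[:,1]<0): print("  rod tool y",w.sum(),np.round(np.polyfit(q[w,0],q[w,1],1),4),np.round(np.median(q[w],0),4))
img=load("side2")["img"][185:290,310:430];img2=load("top2")["img"][265:335,340:440]
o=np.hstack([cv2.resize(img,(480,420),interpolation=2),cv2.resize(img2,(300,210),interpolation=2).repeat(2,0)[:420]])
cv2.imwrite("pics/above.png",np.clip(o[:,:,::-1]*1.6,0,255).astype(np.uint8))
E
```

```text
t 16.25 tcp [ 0.467  -0.1848  0.1672] yaw 5.6 F [-0.73 -0.4  -1.31] gap 0.085
[[-0.098  0.995]
 [ 0.995  0.098]
 [ 0.    -0.   ]]
0 turn [-0.    -0.    -0.002] shift [-0.012  0.003  0.272] frac 1
top leaf plate 10 [[0.0217, -0.0059, 0.0314], [0.0252, -0.0039, 0.0337], [0.03, -0.0011, 0.0434]]
  rod tool y 30 [-0.0657  0.0127] [0.0654 0.0087 0.0825]
  rod tool y 5 [-0.6274  0.0354] [ 0.0733 -0.0105  0.082 ]
side leaf plate 41 [[-0.0134, -0.0037, 0.0308], [0.0295, -0.0026, 0.043], [0.0329, 0.0037, 0.0533]]
  rod tool y 44 [-0.0208  0.0115] [0.0528 0.011  0.082 ]
  rod tool y 68 [ 0.0007 -0.0081] [ 0.044  -0.0082  0.0819]
```

View pics/above.png

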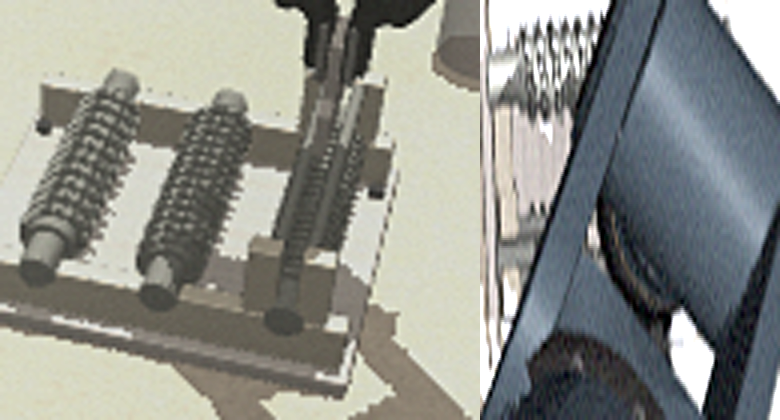

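The leaf hangs just over the rods. In the side view the gap's middle is about 1 mm towards +x of the leaf, so I'll correct that and lower in between the rods.

Emit:
move_arm --plan '[[[0,0,0,0,0.012,0,1],[0,0,0,0,0.012,0.08,1],[0,0,0,0,0.012,0.16,1],[0,0,0,0,0.012,0.22,1],[0,0,0,0,0.012,0.26,1],[0,0,0,0,0.012,0.3,1],[0,0,0,0,0.012,0.3,1],[0,0,0,0,0.012,0.3,1]]]'

```text
t: 17.35
tcp_pos: [0.4685, -0.1842, 0.1374]
tool_rot: [0.671, 0.741, 0.0, 0.0]
force: [-0.4, 0.5, -0.0]
finger_gap: 0.089
```

```bash
python3 - <<'E'
from plan import *
s,p,r=now();print(s["ft_torque"].round(3))
E
```

```text
t 17.35 tcp [ 0.4685 -0.1842  0.1374] yaw 5.66 F [-0.37  0.51 -0.01] gap 0.089
[-0.017  0.011  0.007]
```

Emit:
move_arm --plan '[[[0,0,0,0,0,0.04,1],[0,0,0,0,0,0.08,1],[0,0,0,0,0,0.11,1],[0,0,0,0,0,0.13,1],[0,0,0,0,0,0.15,1],[0,0,0,0,0,0.165,1],[0,0,0,0,0,0.165,1],[0,0,0,0,0,0.165,1]]]'

```text
t: 18.35
tcp_pos: [0.4684, -0.1841, 0.1209]
tool_rot: [0.671, 0.741, 0.0, 0.0]
force: [-0.3, -0.4, -1.1]
finger_gap: 0.086
```

```bash
python3 - <<'E'
from plan import *
s,p,r=now();print(s["ft_torque"].round(3))
E
```

```text
t 18.35 tcp [ 0.4684 -0.1841  0.1209] yaw 5.66 F [-0.29 -0.44 -1.07] gap 0.086
[ 0.033  0.005 -0.031]
```

Emit:
move_arm --plan '[[[0,0,0,0,0,0.005,1],[0,0,0,0,0,0.01,1],[0,0,0,0,0,0.015,1],[0,0,0,0,0,0.015,1],[0,0,0,0,0,0.015,1],[0,0,0,0,0,0.015,1],[0,0,0,0,0,0.015,1],[0,0,0,0,0,0.015,1]]]'

```text
t: 19.35
tcp_pos: [0.4683, -0.1839, 0.1193]
tool_rot: [0.671, 0.741, 0.0, -0.0]
force: [0.8, 1.0, -0.9]
finger_gap: 0.094
```

Emit:
move_arm --plan '[[[0,0,0,0,0,0.005,1],[0,0,0,0,0,0.01,1],[0,0,0,0,0,0.015,1],[0,0,0,0,0,0.015,1],[0,0,0,0,0,0.015,1],[0,0,0,0,0,0.015,1],[0,0,0,0,0,0.015,1],[0,0,0,0,0,0.015,1]]]'

```text
t: 20.35
tcp_pos: [0.4682, -0.1838, 0.1178]
tool_rot: [0.671, 0.741, 0.0, -0.0]
force: [-0.1, 4.3, 3.1]
finger_gap: 0.089
```

```bash
python3 - <<'E'
from plan import *
s,p,r=now();print(s["ft_torque"].round(3))
E
```

```text
t 20.35 tcp [ 0.4682 -0.1838  0.1178] yaw 5.65 F [-0.14  4.34  3.12] gap 0.089
[ 0.961  0.056 -0.04 ]
```

Contact with a +y flank force, so the teeth are in the grooves but off towards −y. I'll ease 1 mm in +y.

Emit:
move_arm --plan '[[[0,0,0,0.005,0,0,1],[0,0,0,0.01,0,0,1],[0,0,0,0.01,0,0,1],[0,0,0,0.01,0,0,1],[0,0,0,0.01,0,0,1],[0,0,0,0.01,0,0,1],[0,0,0,0.01,0,0,1],[0,0,0,0.01,0,0,1]]]'

```text
t: 21.35
tcp_pos: [0.4687, -0.1834, 0.1179]
tool_rot: [0.671, 0.741, 0.0, 0.001]
force: [-0.2, -0.1, -0.7]
finger_gap: 0.09
```

```bash
python3 - <<'E'
from plan import *
s,p,r=now();print(s["ft_torque"].round(3))
E
```

```text
t 21.35 tcp [ 0.4687 -0.1834  0.1179] yaw 5.66 F [-0.2  -0.08 -0.7 ] gap 0.09
[0.006 0.002 0.029]
```

Emit:
move_arm --plan '[[[0,0,0,0,0,0.005,1],[0,0,0,0,0,0.01,1],[0,0,0,0,0,0.01,1],[0,0,0,0,0,0.01,1],[0,0,0,0,0,0.01,1],[0,0,0,0,0,0.01,1],[0,0,0,0,0,0.01,1],[0,0,0,0,0,0.01,1]]]'

```text
t: 22.35
tcp_pos: [0.4687, -0.1834, 0.1172]
tool_rot: [0.671, 0.741, 0.0, 0.001]
force: [-0.5, 0.7, 6.1]
finger_gap: 0.094
```

```bash
python3 - <<'E'
from plan import *
s,p,r=now();print(s["ft_torque"].round(3))
E
```

```text
t 22.35 tcp [ 0.4687 -0.1834  0.1172] yaw 5.66 F [-0.5   0.74  6.09] gap 0.094
[0.036 0.028 0.014]
```

Firm support at TCP z = 0.1172, where 0.1173 was predicted for fully home (riding would be 0.1218). I'll ease off, release and withdraw.

Emit:
move_arm --plan '[[[0,0,0,0,0,-0.008,1],[0,0,0,0,0,-0.008,1],[0,0,0,0,0,-0.008,0.95],[0,0,0,0,0,-0.008,0.9],[0,0,0,0,0,-0.008,0.8],[0,0,0,0,0,-0.008,0.7],[0,0,0,0,0,-0.008,0.65],[0,0,0,0,0,-0.008,0.65]]]'

```text
t: 23.35
tcp_pos: [0.4683, -0.1831, 0.1176]
tool_rot: [0.671, 0.741, 0.0, 0.0]
force: [0.3, -0.4, 0.3]
finger_gap: 0.351
```

Emit:
move_arm --plan '[[[0,0,0,0,0,-0.1,0.65],[0,0,0,0,0,-0.25,0.65],[0,0,0,0,0,-0.4,0.65],[0,0,0,0,0,-0.55,0.65],[0,0,0,0,0,-0.7,0.65],[0,0,0,0.2,-0.2,-0.85,0.65],[0,0,0,0.4,-0.4,-0.95,0.65],[0,0,0,0.6,-0.6,-1,0.65]]]'

```text
t: 24.35
tcp_pos: [0.4023, -0.129, 0.219]
tool_rot: [0.671, 0.741, 0.0, 0.001]
force: [-0.4, 0.2, -0.0]
finger_gap: 0.352
```

Emit:
move_arm --plan '[[[0,0,0,0.12,0,0,0.65],[0,0,0,0.25,0,0,0.65],[0,0,0,0.37,0,0,0.65],[0,0,0,0.5,0,0,0.65],[0,0,0,0.62,0,0,0.65],[0,0,0,0.75,0,0,0.65],[0,0,0,0.87,0,0,0.65],[0,0,0,1,0,0,0.65]]]'

```text
t: 25.35
tcp_pos: [0.3928, -0.029, 0.2176]
tool_rot: [0.671, 0.741, 0.0, 0.0]
force: [-0.3, -1.0, 0.2]
finger_gap: 0.35
```

```bash
python3 - <<'E'
from plan import *; from h import *
from station import snapshot
s,p,r=now()
D={}
for n in("top","side"):
    d=snapshot(n);D[n]=d;P=cloud(d);ok=d["depth"]>0
    for nm,c in(("leaf",(.4685,-.1835)),("C",(.448,.272)),("A",(.4705,.115))):
        b=ok&(np.hypot(P[...,0]-c[0],P[...,1]-c[1])<.018)&(P[...,2]>.06)&(P[...,2]<.15)
        q=P[b]; 
        if len(q)<4: print(n,nm,"few",len(q)); continue
        t=q[q[:,2]>np.percentile(q[:,2],80)-.006]; print(n,nm,len(q),"ztop pct",np.percentile(q[:,2],[50,80,95]).round(4),"mean",t.mean(0).round(4))
o=np.hstack([cv2.resize(D["side"]["img"][185:290,310:430],(480,420),interpolation=2),cv2.resize(D["side"]["img"][310:460,295:410],(320,420),interpolation=2)])
cv2.imwrite("pics/end.png",np.clip(o[:,:,::-1]*1.6,0,255).astype(np.uint8))
E
```

```text
t 25.35 tcp [ 0.3928 -0.029   0.2176] yaw 5.65 F [-0.33 -0.95  0.22] gap 0.35
top leaf 167 ztop pct [0.0897 0.1222 0.1249] mean [ 0.4694 -0.1835  0.1225]
top C 53 ztop pct [0.0738 0.0757 0.0779] mean [0.4482 0.27   0.0744]
top A 58 ztop pct [0.0731 0.0756 0.0776] mean [0.4694 0.1133 0.0741]
side leaf 124 ztop pct [0.0898 0.1119 0.1239] mean [ 0.4705 -0.1699  0.1169]
side C 139 ztop pct [0.0743 0.0754 0.0764] mean [0.4484 0.2737 0.0745]
side A 92 ztop pct [0.0745 0.0759 0.0772] mean [0.4716 0.1169 0.0748]
```

View pics/end.png

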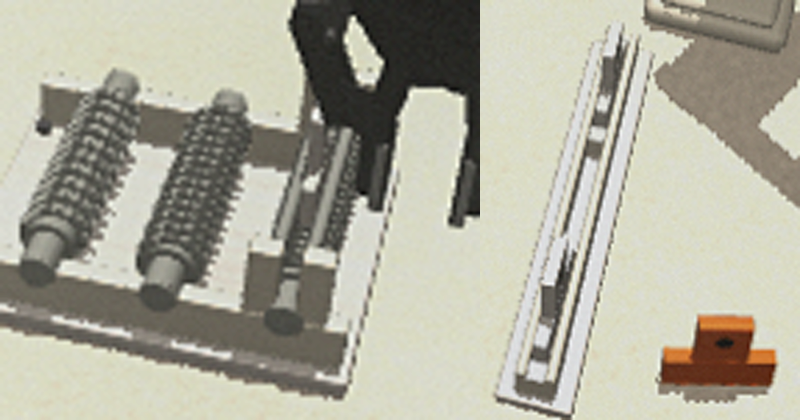

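```bash
python3 -c "
from station import manip
print(manip.sign_off())"
```

```text
the job is handed in; nothing more can be done
None
```

The leaf from the rack's middle slot fits. It now stands alone between the rods with its teeth fully home in the front screw, and I handed the job in at about 25 s.

- **Pitches from the pictures:** The front screw measured about 8 mm; the stock screws are about 10.4 and 13 mm. The leaf at the rack's far-left (+y) end showed 13 mm spacing, so I put it back. The middle leaf showed about 8.1 mm.
- **The trial:** The middle leaf was the only one tried on the thread, because the statement says only the right pitch goes home. The far-left leaf was ruled out by camera, and the near one was never lifted. It took one 1 mm shift along the screw to clear a flank contact. The leaf then bottomed at TCP height 117.2 mm, where 117.3 mm meant home and 121.8 mm meant riding. The highest force I read on the screw was about 6 N.
- **Last checks:** After release the top camera put the tab top at about 122.5 mm, where home is 123.5 mm and riding 128 mm. The side camera's highest points reached about 124 mm; its averaged figure (117 mm) was mixed with lower surfaces, so I gave it less weight. The other two leaves stand in the rack with tab tops at about 74.5 mm, where 74 mm is expected. The gripper was clear of everything. I did not take a last picture of the bottle, mouse, jar and driver, but no move took the arm down near them.

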